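# Lock the drive-case cover with its quarter-turn fastener

## Robot

A 7-joint arm with a two-finger parallel gripper is mounted at the origin on the work surface. World frame = base frame: x ahead of the robot, y to its left, z up, the work surface at z = 0. Lengths are in m, angles in rad, forces in N, time in s.
With the tool pointing down it reaches from about 0.375 to 0.925 m from the base axis. Payload 3.1 kg.
Tool frame: the origin (TCP) lies between the finger pads; the fingertips stand 19 mm ahead of it and the grasp point (between the pads) is the TCP; z points along the fingers, y is the direction in which the jaws open and shut (so a half turn about z gives the same grasp; the last joint's range is limited). The gripper opens to 85 mm and grips with 20 to 120 N. Pads are 22 mm wide; open, the fingers measure 114 mm over their backs; the gripper's body (76 mm by 85 mm) begins 54 mm behind the grasp point. The pads swing forward as they close: fully open they stand 13 mm farther back than shut.
Start: joints at [-1.444, 0.383, 0.044, 1.598, -0.018, 1.161, -0.05], TCP at [0.145, 0.634, 0.25] pointing down, gripper open.
Joint ranges: [-2.61, 2.61], [-0.41, 2.15], [-1.48, 1.57], [0, 2.5], [-1.57, 4.71], [0.05, 1.97], [-2.85, 2.85]. Speed limits (rad/s): [2.79, 2.79, 3.14, 3.14, 3.14, 3.14, 3.14].

## Interface

Orientations are given as a unit quaternion [x, y, z, w].
In Python, from bench import move_ptp, movel, move_j, move_gripper, pause, inverse_kinematics, read_camera, camera_params, MotionError, sign_off, look_for, tip_of, read_time_s, read_qpos, read_joint_vel, read_effort, read_eef_pos, read_tcp_rot, read_ft_force, read_ft_torque, read_finger_gap gives the robot as it stands. Calls block until the motion is done:
- move_ptp(position, orientation): joint-space move of the TCP to a pose.
- movel(position, orientation=None, speed=0.15): straight line of the TCP; orientation=None keeps the orientation; speed is the mean speed in m/s.
- move_j(angles): joint-space move.
- move_gripper(opening, effort=None): finger opening in m; effort is the grip in N (None keeps the last); returns when the fingers have stopped.
- pause(seconds).
- inverse_kinematics(position, orientation): joint angles nearest the present ones, or None.
- read_camera(name): name is "scene" or "side" or "wrist"; returns the picture (420x560x3 uint8, red, green, blue); there is no depth.
- camera_params(name): a dict with "K" (3x3 intrinsics, pixels), "dist_coeffs" ([k1, k2, p1, p2, k3] as OpenCV has them; the pictures are not rectified), "camera_from_world" (4x4, takes a point from world to camera coordinates). Camera axes: x right, y down, z forward; pixel columns grow to the right and rows downward; lengths in m; the calibration is good to about 2 mm. A picture is of the moment at which its call begins: read the wrist's pose just before it. camera_params takes no time and is no camera call; for the wrist camera it gives the pose at the moment of the call.
A pose or a line that the arm cannot do raises MotionError and nothing moves.
- sign_off(): hands the job in, once; it reports no verdict.
Trained networks look in the newest picture that a camera, given by its name, has taken for a name from the list of things; names that differ only in an ending like _2 or _b are one class to them, and where a whole thing is asked for, a point or a joint stands for the part that bears it (a point fixed in the world has none). Each returns a list of dicts, best first, with "confidence" (0 to 1); they miss things now and then, are a little off and sometimes report something else, mostly with a low value. They report only what shows in the picture. A call takes as long as a camera call.
- look_for(camera, name): "at" ([column, row] in pixels, amid what is visible of it).
- tip_of(camera, name): "at" ([column, row] in pixels: a listed point, or the origin of a listed thing).
Readings, each from a call of its own:
- read_time_s(): time.
- read_qpos(): joint angles.
- read_joint_vel(): joint speeds.
- read_effort(): joint torques, N m.
- read_eef_pos(): TCP position.
- read_tcp_rot(): TCP orientation.
- read_ft_force(): force on the tool from outside, world axes, zero at the start.
- read_ft_torque(): the same for the moment, N m.
- read_finger_gap(): finger opening in m.
Only numpy, scipy, OpenCV 4.12 (cv2) and the standard library are available. Lean on these libraries where they do the work, as an engineer would, in place of code of your own. Each camera call takes 0.05 s, during which the arm holds its last target. There are 200 camera calls.

## Task

The hinged cover of the green lapping-wheel drive case stands ajar on its springy seal. With fingertips in the slot of its brass quarter-turn fastener, push the cover fully down and, keeping it down, turn the slot clockwise (seen from above) to its stop, so that the cover stays locked shut when you let go. Only push and turn: pick nothing up, and leave the brass mandrel, steel collar and white oil bottle standing where they are.

Things in the scene. Friction and masses are not known exactly. Their poses are not given: they have to be found in the camera images.
- case: Green drive case fixed to the bench, 260 (x) by 220 (y) by 85 mm high; origin at the centre of its underside, x to the rear, y left, z up. Cover hinged along y at x = 85, z = 85 mm, reaching to the front edge x = -130; 6 mm plate, top at z = 91 when shut. Fixed rear deck, top z = 97. Grey lapping wheel 100 mm across on its left side (y 110 to 155 mm, top z = 105).
- cover (a joint): Cover's hinge angle, rad: 0 = fully down (hard stop), 0.09 = upper stop where the sprung seal holds it at the start (fastener 13 mm higher). Pushing it down takes 5 to 9 N at the fastener. Locked and let go it rests near 0.015. While it is above about 0.012 the cam's tongue strikes its keeper and the fastener cannot reach its stop.
- fastener (a joint): Fastener angle, rad, growing clockwise seen from above: 0 = open, slot across the case (along case y); 1.57 = locked, hard stop, slot front to back (along case x). Starts between 0 and 0.3, stays where it is left, turns with 0.1 to 0.2 N m. From about 1.2 the tongue is under the keeper and holds the cover.
- slot (a point): Centre of the slot's black floor, on the turning axis, moving with the cover (case x = -60, y = 0, z = 94 mm when shut). x along the slot to its white pointer line, z out of the cover. Slot 38 mm wide, 13 mm deep, right across the 85 mm brass head; a dark bezel ring on the cover (inner diameter 86, outer 102 mm), level with the brass, closes its ends. Red dot: open, green dot: locked.
- mandrel: Loose bystander: brass mandrel standing upright, 40 mm across at the foot, 62 mm high; origin at the centre of its underside. Leave alone.
- collar: Loose bystander: steel ring lying flat, 52 mm across, 22 mm high; origin at the centre of its underside. Leave alone.
- oil: Loose bystander: white plastic oil bottle with a red cap, standing, 44 mm across, 95 mm high; origin at the centre of its underside. Leave alone.

How it is judged:
By the outcome, as a careful person would: the job done as asked, in the order asked, and still so for the second after the job is handed in, with the robot touching nothing.
It also fails if it takes over 40 s, if anything falls off the work surface, if the arm or the gripper's body presses on something with over 40 N, if the wrist force passes 120 N, or if a joint passes its speed limit or range.

## Working session

There is one attempt and no reset: what is moved stays moved. The work goes in short steps, each a Python script; the robot and the scene stay as the last script left them, time stands still between calls to the robot, and variables do not carry over. Pictures are saved under pics/ and viewed, about 8 in all and at most 12, crops included, and the job is handed in when it is done.

```bash
ls; mkdir -p pics
python3 - <<'E'
from bench import *
import cv2,numpy as np
ims=[]
for c in ["scene","side","wrist"]:
    im=read_camera(c); cv2.imwrite(f"pics/{c}0.png",im[:,:,::-1]); 
    for n in ["case","slot","mandrel","collar","oil"]:
        f=tip_of if n in("slot","case") else look_for
        print(c,n,[(np.round(d["at"]).tolist(),round(d["confidence"],2)) for d in f(c,n)][:2])
    p=camera_params(c); 
    ims.append(im)
    T=np.linalg.inv(p["camera_from_world"]); print(T[:3,3].round(3),T[:3,2].round(2),p["K"][0][0],np.round(p["dist_coeffs"],3))
cv2.imwrite("pics/a.png",cv2.resize(np.hstack(ims[:2]),(1120,420))[:,:,::-1])
print(read_time_s(),read_tcp_rot(),read_eef_pos(),read_ft_force(),read_finger_gap())
E
```

```text
pics
scene case [([257.0, 274.0], 0.79)]
scene slot [([246.0, 225.0], 0.73)]
scene mandrel [([167.0, 276.0], 0.58)]
scene collar [([347.0, 244.0], 0.69)]
scene oil [([175.0, 321.0], 0.93)]
[ 1.041 -0.238  0.879] [-0.46  0.32 -0.83] 418.2654213709027 [-0.03  0.    0.    0.    0.  ]
side case [([319.0, 251.0], 0.85)]
side slot [([298.0, 219.0], 0.92)]
side mandrel [([332.0, 302.0], 0.9), ([320.0, 237.0], 0.54)]
side collar []
side oil [([390.0, 285.0], 0.7)]
[ 0.149 -0.688  0.644] [ 0.44  0.72 -0.54] 423.61374511526384 [-0.082  0.     0.     0.     0.   ]
wrist case []
wrist slot []
wrist mandrel []
wrist collar []
wrist oil []
[0.066 0.652 0.374] [ 0.3  -0.07 -0.95] 316.17090308706935 [-0.001  0.     0.     0.     0.   ]
0.9 [ 1.12139103e-01  9.93692518e-01 -1.64658815e-06 -1.68961033e-05] [0.14485739 0.63363938 0.25029092] [-0.42531876 -0.83407307 -0.14731418] 0.08519512561723575
```

View pics/scene0.png

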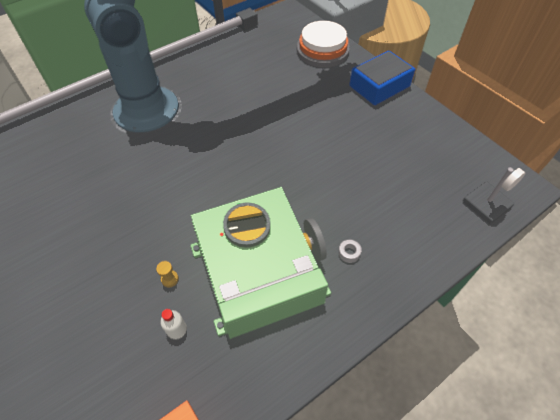

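View pics/side0.png

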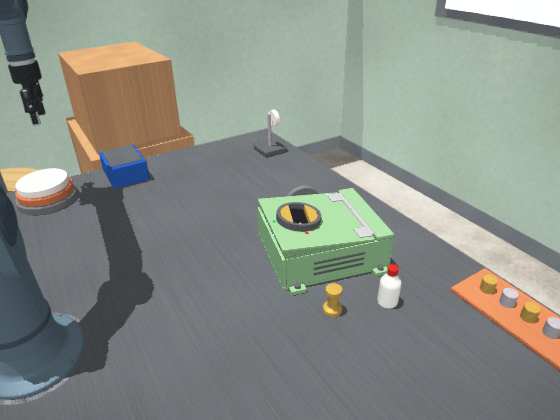

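Scene: the case is in front of the robot with its front edge towards it, cover front corners at about (193,216) and (284,192). Mandrel is at (167,276), oil (175,321), both on the −y side, and collar (350,250) on the +y side by the wheel. Side: the slot is at (298,217). I'll fit the case pose, then look from above with the wrist camera.

```bash
cat > h.py <<'E'
from bench import *
import cv2,numpy as np
from scipy.optimize import least_squares
from scipy.spatial.transform import Rotation as R
def proj(p,P):
    T=p["camera_from_world"]; r,_=cv2.Rodrigues(np.array(T)[:3,:3])
    return cv2.projectPoints(np.atleast_2d(P).astype(float),r,np.array(T)[:3,3],np.array(p["K"]),np.array(p["dist_coeffs"]))[0][:,0]
def cov(x,y,z,a=.09):  # cover point given at shut, raised by hinge angle a, in case frame
    dx,dz=x-.085,z-.085
    return [.085+dx*np.cos(a)+dz*np.sin(a),y,.085-dx*np.sin(a)+dz*np.cos(a)]
def world(q,P): return R.from_euler('z',q[2]).apply(P)+[q[0],q[1],0]
def down(yaw): # tool z down, tool y axis along world direction yaw
    y=np.array([np.cos(yaw),np.sin(yaw),0]);z=np.array([0,0,-1.]);x=np.cross(y,z)
    return R.from_matrix(np.c_[x,y,z]).as_quat()
E
python3 - <<'E'
from h import *
obs=[("scene",(246,225),cov(-.06,0,.094),2),("scene",(257,274),[0,0,0],.5),("scene",(193,216),cov(-.13,-.11,.091),1),("scene",(284,192),cov(-.13,.11,.091),1),
("side",(298,219),cov(-.06,0,.094),2),("side",(319,251),[0,0,0],.5),("side",(259,199),cov(-.13,.11,.091),1),("side",(268,247),cov(-.13,-.11,.091),1)]
cp={c:camera_params(c) for c in("scene","side")}
f=lambda q:np.concatenate([w*(proj(cp[c],world(q,P))[0]-u) for c,u,P,w in obs])
s=least_squares(f,[.6,0,0],loss='soft_l1',f_scale=3);print(s.x,s.fun.reshape(-1,2).round(1))
q=s.x; S=world(q,cov(-.06,0,.094)); print("slot",S)
# bystanders on table
for n,c,u in [("mandrel","scene",(167,276)),("oil","scene",(175,321)),("collar","scene",(349,250)),("mandrel","side",(332,302)),("oil","side",(390,285))]:
    z={"mandrel":.031,"oil":.045,"collar":.011}[n]
    print(n,least_squares(lambda v:proj(cp[c],[v[0],v[1],z])[0]-u,[.6,0]).x.round(3))
for d in (0,.5,1,1.57,-1.57,-1): 
    print(d,inverse_kinematics([S[0],S[1],.3],down(q[2]+np.pi/2+d)), )
E
```

```text
[ 0.65336375 -0.0345537  -0.36489359] [[-0.1  0.1]
 [-1.1 -1.9]
 [-1.9 -6.3]
 [ 1.8 -3.1]
 [-0.3 -1. ]
 [ 0.9  0.6]
 [ 1.7 -2.4]
 [ 8.2  3. ]]
slot [ 0.59861791 -0.01364078  0.10699596]
mandrel [ 0.563 -0.208]
oil [ 0.672 -0.243]
collar [0.746 0.172]
mandrel [ 0.552 -0.21 ]
oil [ 0.674 -0.247]
0 [-0.77016114  0.33428774  0.89836457  1.70175473 -0.27495401  1.23875463
  1.39789206]
0.5 [-0.7443368   0.32429387  0.86210027  1.70082122 -0.25901869  1.23604466
  1.88395196]
1 [-0.68615735  0.30548766  0.78297439  1.69862989 -0.22693839  1.23128461
  2.355779  ]
1.57 [ 0.87437081  0.53634563 -1.23896191  1.62723739  0.51743939  1.35441495
  2.33913317]
-1.57 [-0.77649769  0.33692389  0.90739232  1.70197997 -0.27905564  1.23948918
 -0.16852652]
-1 [-0.76617616  0.33266872  0.89271456  1.7016123  -0.27241507  1.23830753
  0.39567374]
```

Run:
```python
from h import *
yaw=-.365+np.pi/2
move_ptp([.599,-.014,.30],down(yaw-.15))
move_gripper(.04)
p=camera_params("wrist"); im=read_camera("wrist"); cv2.imwrite("pics/w1.png",im[:,:,::-1])
np.savez("w1.npz",**{k:np.array(v) for k,v in p.items()})
print("slot",[(np.round(d["at"],1),round(d["confidence"],2)) for d in tip_of("wrist","slot")][:2])
q=[.6534,-.0346,-.365]
for a in [(-.06,0,.094),(-.13,.11,.091),(-.13,-.11,.091)]: print(proj(p,world(q,cov(*a)))[0].round(1))
print(read_time_s(),read_ft_force(),read_finger_gap(),read_qpos().round(2) if hasattr(read_qpos(),'round') else read_qpos())
```

```text
slot [(array([280.9, 183.9]), 0.85)]
[281.4 183.7]
[386.2  95.8]
[158.5 131.8]
4.3 [-0.01235341  0.09192488 -0.24054904] 0.04007828803690278 [-0.77  0.34  0.9   1.7  -0.28  1.24  1.25]
```

View pics/w1.png

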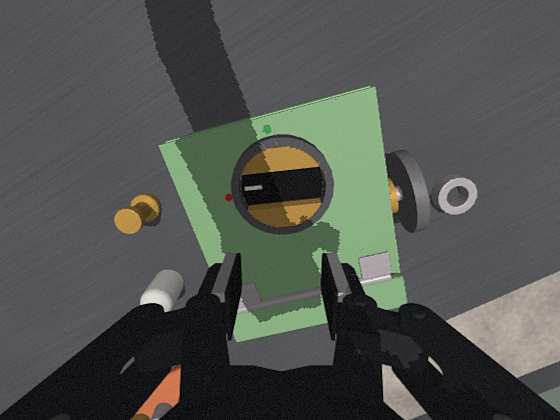

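The wrist view confirms the slot centre at (281,184). The cover front corners are really at (375,87) and (160,146), so yaw needs a refit. The pointer (245,188)–(262,187) is near the red dot (229,198), with green at (267,129) a clockwise quarter turn on.

Run:
```python
from h import *
cp={c:camera_params(c) for c in("scene","side")}; cp["w"]=dict(np.load("w1.npz"))
obs=[("scene",(246,225),cov(-.06,0,.094),2),("side",(298,219),cov(-.06,0,.094),2),
("w",(281,184),cov(-.06,0,.094),2),("w",(375,87),cov(-.13,.11,.091),2),("w",(160,146),cov(-.13,-.11,.091),2),
("scene",(193,216),cov(-.13,-.11,.091),1),("scene",(284,192),cov(-.13,.11,.091),1),("side",(259,199),cov(-.13,.11,.091),1)]
f=lambda q:np.concatenate([w*(proj(cp[c],world(q,P))[0]-u) for c,u,P,w in obs])
s=least_squares(f,[.65,-.03,-.36],loss='soft_l1',f_scale=3);q=s.x;print(q,s.fun.reshape(-1,2).round(1))
S=world(q,cov(-.06,0,.094)); print("slot",S, "shut",world(q,[-.06,0,.094]))
# pointer ends -> plane z of brass top / floor
for u in [(245,188),(262,187),(229,198)]:
    P=[least_squares(lambda v:proj(cp["w"],[v[0],v[1],S[2]+h])[0]-u,S[:2]).x-S[:2] for h in (0,.0)]
    a=np.arctan2(P[0][1],P[0][0]); print(u,"r",np.hypot(*P[0]),"fast angle",((q[2]-np.pi/2)-a))
```

```text
[ 0.65645574 -0.02962216 -0.26453401] [[ 0.1  1.2]
 [ 1.  -1.1]
 [ 0.9  2.1]
 [ 4.8 -0.7]
 [-9.1 -0. ]
 [-4.  -1.1]
 [-2.4 -5.4]
 [-1.6 -0.4]]
slot [ 0.59989008 -0.01429952  0.10699596] shut [ 0.59854288 -0.01393459  0.094     ]
(245, 188) r 0.03787688567997571 fast angle 0.16760596848331777
(262, 187) r 0.02021843449749119 fast angle 0.147564528691001
(229, 198) r 0.05663113871565932 fast angle 0.0016917192740160125
```

Run:
```python
from h import *
q=[.65646,-.02962,-.26453]; o=down(q[2]+np.pi/2-.16)
x,y=.5992,-.0141
move_ptp([x,y,.17],o); movel([x,y,.150],o,speed=.1)
f0=np.array(read_ft_force());print(f0.round(2))
for c in("side","scene"):
    im=read_camera(c); 
    if c=="side": cv2.imwrite("pics/s2.png",cv2.resize(im[150:300,200:400],(800,600),interpolation=cv2.INTER_CUBIC)[:,:,::-1])
z=.150
while z>.095:
    z-=.002; movel([x,y,z],o,speed=.05)
    f=np.array(read_ft_force())-f0; print(round(z,3),round(read_eef_pos()[2],4),f.round(1), np.array(read_ft_torque()).round(2))
    if abs(f[2])>3 or np.hypot(*f[:2])>4: break
im=read_camera("side");cv2.imwrite("pics/s3.png",cv2.resize(im[150:300,200:400],(800,600),interpolation=cv2.INTER_CUBIC)[:,:,::-1])
print(read_time_s())
```

```text
[-0.48  0.74  0.59]
0.148 0.1482 [ 1.2 -1.4 -0.3] [ 0.01  0.04 -0.02]
0.146 0.1458 [-0.3 -0.8 -0.8] [-0.    0.03  0.03]
0.144 0.1438 [ 1.5 -0.  -0.5] [-0.1   0.04 -0.03]
0.142 0.1418 [-0.4 -0.4  0.1] [-0.    0.03 -0.  ]
0.14 0.1398 [ 0.9 -0.9 -1.4] [-0.02 -0.   -0.  ]
0.138 0.1378 [ 0.4 -1.  -0.6] [-0.02  0.01 -0.02]
0.136 0.1358 [ 1.2 -0.8 -0.8] [-0.02 -0.02 -0.  ]
0.134 0.1338 [-0.3 -0.1 -0.7] [0.07 0.03 0.  ]
0.132 0.1318 [-0.3 -0.3  0. ] [-0.01  0.06 -0.  ]
0.13 0.1298 [ 0.8  0.2 -0.3] [-0.01 -0.02 -0.04]
0.128 0.1278 [ 0.4 -0.6  0.2] [-0.04 -0.02 -0.05]
0.126 0.1259 [-0. -0. -1.] [ 0.03 -0.02  0.01]
0.124 0.1242 [ 0.4 -0.3  2.7] [-0.    0.31 -0.08]
0.122 0.122 [-0.3 -0.2  2.9] [ 0.06  0.38 -0.07]
0.12 0.1199 [-2.  -0.2  3.3] [ 0.03  0.45 -0.06]
9.1333
```

View pics/s3.png

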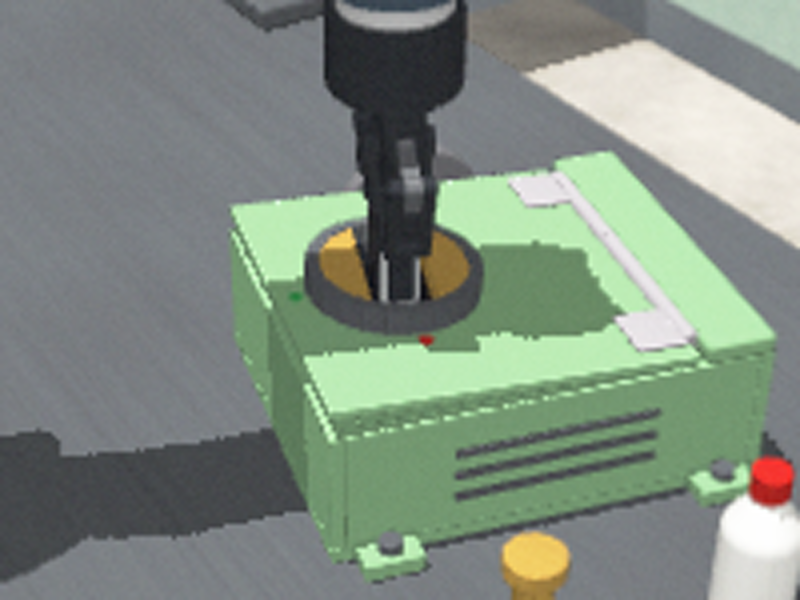

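The fingertips (opening 40 mm) are down in the slot along its length. Floor contact came at TCP z 0.1245, which matches the predicted floor at 0.107. Now I'll press to the hard stop.

Run:
```python
from h import *
q=[.65646,-.02962,-.26453]; o=down(q[2]+np.pi/2-.16)
x,y=.5985,-.0139
z=.120
while z>.098:
    z-=.0015; movel([x,y,z],o,speed=.05)
    f=np.array(read_ft_force()); print(round(z,4),round(read_eef_pos()[2],4),f.round(1), np.array(read_ft_torque()).round(2))
    if f[2]>18 or np.hypot(*f[:2])>12: break
print(read_time_s())
```

```text
0.1185 0.1186 [-0.5 -0.6  4.5] [-0.03  0.2  -0.05]
0.117 0.1171 [-1.5  0.6  4.7] [-0.03  0.33 -0.01]
0.1155 0.1156 [-1. -0.  4.] [-0.04  0.29 -0.03]
0.114 0.1141 [-1.7  0.5  5.2] [ 0.03  0.35 -0.08]
0.1125 0.1126 [-1.8  0.5  5.3] [ 0.09  0.45 -0.09]
0.111 0.1116 [-3.4  0.7  8.7] [ 0.13  0.68 -0.02]
0.1095 0.1113 [-5.7  0.7 15.5] [ 0.14  1.3  -0.07]
0.108 0.1111 [-8.6  1.5 22.1] [ 0.27  1.95 -0.05]
11.1333
```

Hard stop reached at 0.1113, as predicted. Now I'll turn clockwise while holding it down.

Run:
```python
from h import *
q=[.65646,-.02962,-.26453]
x,y,z=.5985,-.0139,.108
for a in list(np.arange(.31,1.6,.15))+list(np.arange(1.6,2.0,.06)):
    try: movel([x,y,z],down(q[2]+np.pi/2-a),speed=.1)
    except MotionError as e: print(e);break
    f=np.array(read_ft_force());t=np.array(read_ft_torque());Y=R.from_quat(read_tcp_rot()).as_matrix()[:,1]
    ang=(q[2]+np.pi/2-np.arctan2(Y[1],Y[0])+np.pi/2)%np.pi-np.pi/2
    print(round(a,2),round(ang%np.pi,3),round(read_eef_pos()[2],4),f.round(1),t.round(2),round(read_time_s(),2))
    if abs(t[2])>1. or f[2]<8 or f[2]>40: break
```

```text
0.31 0.311 0.1112 [-5.7  0.5 18.6] [ 0.1   1.32 -0.09] 11.43
0.46 0.461 0.1112 [-5.2 -0.2 19.1] [ 0.02  1.17 -0.1 ] 11.73
0.61 0.611 0.1113 [-4.4 -0.7 16.8] [-0.14  0.92 -0.17] 12.03
0.76 0.761 0.1113 [-2.9 -0.9 15.3] [-0.27  0.76 -0.09] 12.33
0.91 0.912 0.1113 [-3.7 -1.3 17.9] [-0.29  0.93 -0.09] 12.63
1.06 1.062 0.1113 [-3.2 -1.3 17.6] [-0.23  1.01 -0.02] 12.93
1.21 1.212 0.1113 [-4.  -0.6 17.5] [-0.22  1.18 -0.08] 13.23
1.36 1.362 0.1112 [-5.8 -1.3 19.4] [-0.15  1.32 -0.11] 13.53
1.51 1.512 0.1112 [-6.3 -0.3 20.3] [-0.13  1.47 -0.06] 13.83
1.6 1.602 0.1112 [-7.3 -1.  20.4] [-0.09  1.54 -0.09] 14.08
1.66 1.662 0.1112 [-8.4  0.  19.3] [-0.11  1.63 -0.12] 14.33
1.72 1.722 0.1112 [-7.5 -0.2 20.7] [-0.06  1.66 -0.07] 14.58
1.78 1.782 0.1112 [-7.5  0.6 20.8] [-0.05  1.59 -0.05] 14.83
1.84 1.841 0.1113 [-5.4  1.5 17.3] [ 0.25  1.16 -0.03] 15.08
1.9 1.9 0.1113 [-1.9  1.9 17. ] [0.38 0.74 0.04] 15.33
1.96 1.953 0.1114 [-1.3  0.1 15.2] [0.29 0.56 1.29] 15.58
```

The moment jumps to 1.3 N·m at tool angle 1.95 with the cover fully down, so that is the stop. I'll relax the twist within the slack, lift straight out and look.

Run:
```python
from h import *
q=[.65646,-.02962,-.26453]
x,y=.5985,-.0139
o=down(q[2]+np.pi/2-1.75)
movel([x,y,.1095],o,speed=.1)
print(np.array(read_ft_force()).round(1),np.array(read_ft_torque()).round(2))
movel([x,y,.16],o,speed=.08)
print(np.array(read_ft_force()).round(1))
movel([x,y,.30],down(q[2]+np.pi/2-1.57),speed=.25)
pause(.3)
p=camera_params("wrist");im=read_camera("wrist");cv2.imwrite("pics/w4.png",im[:,:,::-1])
print([(np.round(d["at"],1),d["confidence"]) for d in tip_of("wrist","slot")][:2])
for a in (0,.015,.09): print(a,proj(p,world(q,[cov(-.06,0,.094,a),cov(-.13,.11,.091,a),cov(-.13,-.11,.091,a)])).round(1).tolist())
print("pointer green dir",proj(p,world(q,[cov(-.06,0,.107,.015),cov(-.1,0,.107,.015)])).round(1))
im=read_camera("side");cv2.imwrite("pics/s4.png",cv2.resize(im[150:300,200:400],(800,600),interpolation=cv2.INTER_CUBIC)[:,:,::-1])
print(read_time_s())
```

```text
[2.1 1.4 8.1] [ 0.31 -0.18 -0.07]
[ 0.2 -0.7 -0.2]
[(array([283.1, 178. ]), 0.72)]
0 [[283.1, 180.4], [210.9, 68.7], [223.8, 270.3]]
0.015 [[283.3, 180.9], [210.3, 68.4], [223.4, 271.7]]
0.09 [[284.5, 183.4], [207.9, 66.6], [222.0, 279.1]]
pointer green dir [[283.5 183.9]
 [244.2 184.1]]
17.8833
```

View pics/w4.png

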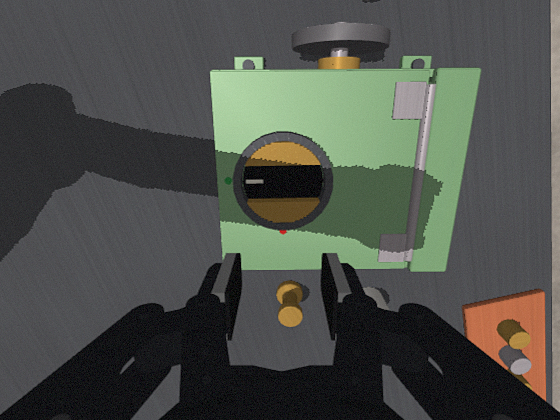

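View pics/s4.png

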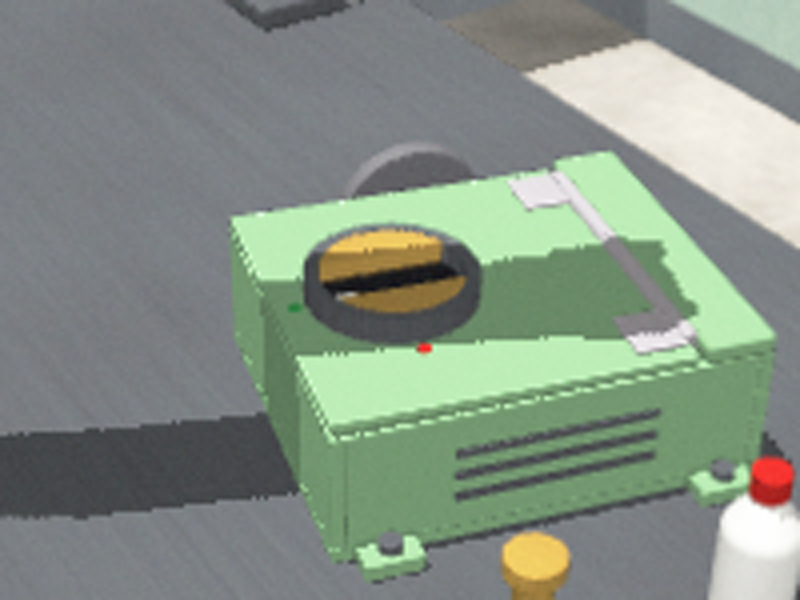

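The pointer (246–264, 181) lines up with the green dot (228,181), and the slot runs front to back. The cover is down and the bystanders haven't moved. Handing in.

```bash
python3 -c "
from bench import *
sign_off()"
```

```text
the job is handed in; nothing more can be done
```

The cover is shut and locked, and I handed the job in at about 18 s of robot time.

**What I did:** I located the case from the three cameras and lowered the fingertips into the slot, opened 40 mm along its length. I pressed the cover to its hard stop (TCP z 0.1113 m, as predicted) at about 20 N. Holding it down at 15–21 N, I turned clockwise until the moment jumped to 1.3 N·m. I then eased the twist within the slack and lifted straight out.

**Last checks:**
- **Lock:** with the fingers clear, the pointer lines up with the green dot and the slot runs front to back.
- **Cover:** it stays down. The slot-finder's row (178) was about 3 pixels from the prediction for a locked cover (181) and 5 from the one for an open cover (183).
- **Bystanders:** the mandrel and oil bottle, as far as they show in the last pictures, look unmoved. The collar was out of those views, but nothing went near it.
- **Disagreements:** my first yaw estimate for the case was about 6° off, and I corrected it from the wrist picture before moving in. The measured push-down force (4–5 N) read slightly below the stated 5–9 N, which is within sensor noise and offset.

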